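# Nip the sealed reference cell into the light path of a clarity meter

## Task

The rinse-water clarity meter is to be checked with its sealed reference cell. Slide the detector head well back by its thumb tab, stand the cell upright in the groove with its clear faces looking at the lamp and the detector, then slide the head up until the cell is nipped snugly and squarely between the detector's nose and the lamp's brass tube, and let go. The cell is thin glass, so feel for the contact and never squeeze it between the two with more than 10 N; leave the mug, the jar and the clay pot where they are.

Things in the scene. Friction and masses are not known exactly. Their poses are not given: they have to be found in the camera images.
- meter: Bench clarity meter, fixed: grey base 112 x 310 x 16 mm with a steel-walled groove along y. Origin: underside, under the groove's middle line; +y runs along the light path to the lamp, x across it, z up. Lamp house at the +y end (front at y = +60 mm, top z = 95 mm), detector head on the -y side.
- groove (a point): Point on the groove floor, 20 mm above the meter's underside, on its middle line, y = 0; axes as the meter. The groove is 38.5 mm wide between walls 4 mm high that flare outward 3 mm in the next 3 mm. With the head fully back its free part runs from meter y = -48 mm to at least +26 mm.
- lamp: Lamp house, fixed on the meter. Origin: middle of its front face at beam height (37 mm above the meter's underside); axes as the meter. A brass focusing tube, 30 mm across, stands out of it towards -y, left wherever the last user set it: its flat end lies 10 to 34 mm before this origin, how far is not measured. It does not give: it is the stop for the cell.
- detector_head: Detector head, 64 mm wide, slides in the groove along the light path. Origin: middle of the flat front of its 30 mm nose, beam height; axes as the meter, +y to the lamp. The block starts 45 mm behind, top z = 71 mm above the meter's underside. Travel: origin at meter y = +30 mm (foremost) to -48 mm. It stays where left; sliding alone takes 6 N.
- thumb_tab (a point): Centre of the top of the aluminium thumb tab on the detector head, 98 mm above the meter's underside and 74 mm behind the nose's front: upright plate 12 mm thick along the light path (y), 26 mm wide across it (x), standing 25 mm above the head's black top.
- cell: Sealed glass cell, 150 g, stands upright. Origin: centre of its foot, z up. 66 mm high plus a round black cap 19 mm wide, 10 mm high. Its two clear faces, 24 mm apart, look along its own y; the two grey ribbed cheeks, 36 mm apart, look along its x. Grip it by the cheeks. Either clear face may look at the lamp.
- enamel_mug: White enamel mug, 76 mm high, 70 mm wide; origin at the centre of its foot. Leave it.
- soap_jar: Jar with a black screw lid, 62 mm wide, 86 mm high; origin at the centre of its foot. Leave it.
- clay_pot: Small terracotta pot, 64 mm wide, 62 mm high; origin at the centre of its foot. Leave it.

How it is judged (in metres and radians):
On the way, in this order (a step that is already met when the one before it is completed fails the run):
1. the detector head is drawn back to make room for the cell (nose more than 58 mm from the lamp house) (y of detector_head in the frame of lamp below -0.058 m), for 0.2 s.
2. the cell stands on the groove floor between the walls, clear faces looking along the light path within 0.12 rad (x of cell in the frame of meter between -0.0025 and 0.0025 m and z of cell in the frame of meter between 0.017 and 0.0215 m and y of cell in the frame of meter between -0.045 and 0.042 m and angle between the y axis of cell and the y axis of meter, either way round below 0.12 rad and angle between cell's own z axis and vertical below 0.06 rad), for 0.2 s.
At the end, for the whole second after the job is handed in: the cell stands at rest on the groove floor (within 1.5 mm, midway between the walls within 2.5 mm), its clear faces square to the light path within 0.035 rad and upright within 0.035 rad, nipped with at least 2 N against both the lamp's brass tube and the detector head (x of cell in the frame of meter between -0.0025 and 0.0025 m and z of cell in the frame of meter between 0.017 and 0.0215 m and y of cell in the frame of meter between -0.045 and 0.042 m and angle between the y axis of cell and the y axis of meter, either way round below 0.035 rad and angle between cell's own z axis and vertical below 0.035 rad and contact force between cell and detector_head above 2 N and contact force between cell and lamp above 2 N and linear speed of cell below 0.01 m/s); the robot touches nothing.
It fails at once if the detector head presses the cell with over 10 N (contact force between cell and detector_head above 10 N).
It fails at once if the cell is pressed against the lamp with over 10 N (contact force between cell and lamp above 10 N).
It fails at once if the cell is knocked over (angle between cell's own z axis and vertical above 0.5 rad).
It fails at once if the mug, the jar or the clay pot is shifted over 30 mm (distance of any of enamel_mug, soap_jar, clay_pot from where it was at the start of the episode above 0.03 m).
It also fails if it takes over 70 s, if anything falls off the work surface, if the arm or the gripper's body presses on something with over 40 N, if the wrist force passes 120 N, or if a joint passes its speed limit or range.

## Robot

A 6-joint arm with a two-finger parallel gripper is mounted at the origin on a cart in front of the work surface, level with it; the furniture and walls round the work are solid. World frame = base frame: x ahead of the robot, y to its left, z up, the work surface at z = 0. Lengths are in mm, angles in rad, forces in N, time in s.
With the tool pointing down it reaches from about 275 to 825 mm from the base axis. Payload 4.9 kg.
Tool frame: the origin (TCP) lies at the very end of the fingers, on their centre line; the grasp point (between the pads) lies 19 mm behind it; z points along the fingers, y is the line along which they close (so a half turn about z gives the same grasp; the last joint's range is limited). The gripper opens to 85 mm and grips with 20 to 120 N. Pads are 22 mm wide; open, the fingers measure 114 mm over their backs; the gripper's body (76 mm by 85 mm) begins 54 mm behind the grasp point. The pads swing forward as they close: fully open they stand 13 mm farther back than shut.
Start: joints at [0.994, 0.326, -0.193, 1.052, 0, 1.437], TCP at [235.656, 496.976, 231.281] pointing down, gripper open.
Joint ranges: [-2.65, 2.65], [-0.97, 1.79], [-1.3, 1.35], [-1.93, 2.1], [-1.47, 1.37], [-3.14, 3.14]. Speed limits (rad/s): [2.57, 2.57, 3.14, 3.14, 3.14, 3.14].

## Interface

Orientations are given as [roll, pitch, yaw] about the fixed x, y, z axes, in that order (R = Rz(yaw) Ry(pitch) Rx(roll)).
In Python, from bench import bot, solve_ik, imaging gives the robot as it stands. Calls block until the motion is done:
- bot.move_ptp(position, orientation): joint-space move of the TCP to a pose.
- bot.movel(position, rot=None, max_speed=150, threshold=None): straight line of the TCP; rot=None keeps the orientation; max_speed is the mean speed in mm/s. With threshold (N) it stops when the force on the tool has changed by that much, and returns True; else False.
- bot.move_j(angles): joint-space move.
- bot.grip(opening, effort=None): opening from 0.0 (shut) to 1.0 (fully open); effort is the grip in N (None keeps the last); returns when the fingers have stopped.
- bot.dwell(seconds).
- solve_ik(position, orientation): joint angles nearest the present ones, or None.
- bot.get_state(): the state.
- imaging.capture(name): name is "scene" or "side" or "wrist"; returns the picture (480x640x3 uint8, blue, green, red); there is no depth.
- imaging.camera_model(name): a dict with "K" (3x3 intrinsics, pixels), "position" and "rotation" of the camera in the world. Camera axes: x right, y up, looking along -z (the intrinsics and any distortion apply to the point x, -y, -z); pixel columns grow to the right and rows downward; lengths in mm; the calibration is good to about 2 mm. A picture is of the moment at which its call begins: read the wrist's pose just before it. camera_model takes no time and is no camera call; for the wrist camera it gives the pose at the moment of the call.
A pose or a line that the arm cannot do raises bot.IKError and nothing moves.
- bot.sign_off(): hands the job in; it is judged then, once.
The state is a dict: "t": time; "qpos": joint angles; "joint_velocities": joint speeds; "effort": joint torques, N m; "tcp_pos": TCP position; "orientation": TCP orientation; "contact_force": force on the tool from outside, world axes, zero at the start; "wrist_torque": the same for the moment, N m; "opening": opening from 0.0 (shut) to 1.0 (fully open); "gripper_force": force on a finger pad.
Only numpy, scipy, OpenCV 4.12 (cv2) and the standard library are available. Lean on these libraries where they do the work, as an engineer would, in place of code of your own. Each camera call takes 0.05 s, during which the arm holds its last target. There are 200 camera calls.

## Working session

There is one attempt and no reset: what is moved stays moved. The work goes in short steps, each a Python script; the robot and the scene stay as the last script left them, time stands still between calls to the robot, and variables do not carry over. Pictures are saved under pics/ and viewed, at most 10 in all, crops included, and the job is handed in when it is done.

```bash
mkdir -p pics; ls; python3 - <<'E'
from bench import bot, imaging
import cv2
for n in ("scene","side"):
    cv2.imwrite(f"pics/{n}0.png", imaging.capture(n))
    m=imaging.camera_model(n); print(n,m)
print(bot.get_state())
E
```

```text
pics
scene {'K': array([[464.11237704,   0.        , 318.04434834],
       [  0.        , 464.11237704, 234.82689899],
       [  0.        ,   0.        ,   1.        ]]), 'position': array([ -11.07249913, -290.70508027,  927.3403409 ]), 'rotation': array([ 0.6633293 ,  0.00271704, -1.12254195])}
side {'K': array([[471.28129729,   0.        , 329.13681901],
       [  0.        , 471.28129729, 233.65039577],
       [  0.        ,   0.        ,   1.        ]]), 'position': array([ 263.59043871, -776.45411019,  468.72850531]), 'rotation': array([ 1.14399458, -0.02399006, -0.40591732])}
{'t': 0.1, 'qpos': array([ 9.93801769e-01,  3.26901957e-01, -1.93475466e-01,  1.05197528e+00,
       -4.90003859e-06,  1.43660029e+00]), 'joint_velocities': array([ 0.00026426, -0.00165394,  0.00476148, -0.00025381, -0.00212299,
       -0.00115432]), 'effort': array([ 9.26667853e-04, -4.44239724e+01,  2.63038284e+01,  7.85343029e-03,
       -1.41977339e-04, -7.69417511e-06]), 'tcp_pos': array([235.36758142, 496.53114623, 230.56578557]), 'orientation': array([-3.14004962e+00, -2.03377049e-04,  2.69879398e+00]), 'contact_force': array([ 0.86456948, -0.22640808,  1.03419038]), 'wrist_torque': array([ 0.00131598, -0.03925375,  0.01335809]), 'gripper_force': 0.0, 'opening': 1.001270791971385}
```

View pics/scene0.png

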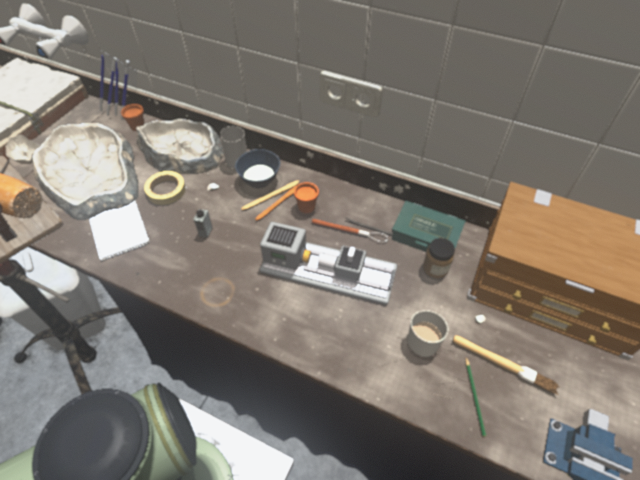

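View pics/side0.png

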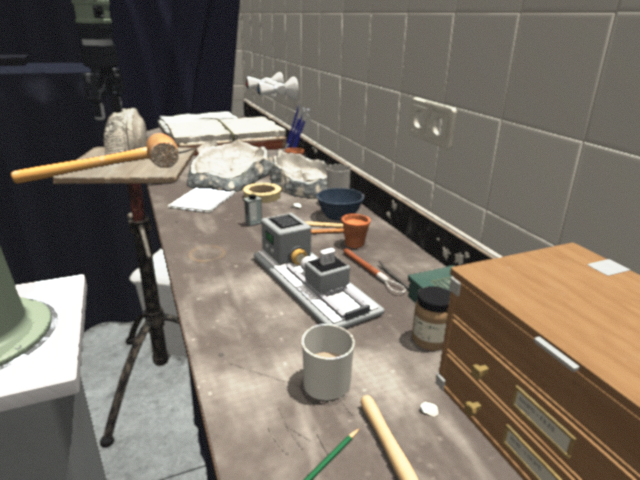

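Scene view: lamp house about (284,245), head tab (350,253), cell cap (201,213), base right end (397,262)-(388,298). Side view: tab (327,254), cell cap (252,199), lamp house (287,238). The cell lies beyond the lamp (to +y), and mug, jar and pot are clear of the meter.

```bash
cat > h.py <<'E'
import numpy as np, cv2
from scipy.spatial.transform import Rotation as R
from scipy.optimize import least_squares
from bench import bot, solve_ik, imaging
def proj(m,P):
    p=(np.atleast_2d(P)-m["position"])@R.from_euler("xyz",m["rotation"]).as_matrix()
    q=np.c_[p[:,0],-p[:,1],-p[:,2]]@m["K"].T
    return q[:,:2]/q[:,2:]
def ray(m,uv):
    d=np.linalg.solve(m["K"],[uv[0],uv[1],1]); d=d*[1,-1,-1]
    d=R.from_euler("xyz",m["rotation"]).as_matrix()@d
    return m["position"],d/np.linalg.norm(d)
def tri(obs):
    A=0;b=0
    for m,uv in obs:
        c,d=ray(m,uv);M=np.eye(3)-np.outer(d,d);A=A+M;b=b+M@c
    X=np.linalg.solve(A,b)
    return X,[np.round(proj(m,X)[0]-uv,1) for m,uv in obs]
def onz(m,uv,z):
    c,d=ray(m,uv);return c+d*(z-c[2])/d[2]
E
python3 - <<'E'
from h import *
s,d=[imaging.camera_model(n) for n in("scene","side")]
for n,a,b in [("tab",(350,250),(327,251)),("cap",(201,212),(252,197)),("pot",(307,187),(355,220)),("jar",(440,248),(436,295)),("mug",(428,326),(328,340))]:
    print(n,tri([(s,a),(d,b)]))
for u in [(397,262),(388,298),(261,272)]: print("base",onz(s,u,16))
print(imaging.camera_model("wrist"),bot.get_state()["tcp_pos"])
E
```

```text
tab (array([565.53173035, -89.13445382,  94.16663087]), [array([-0.2,  0.4]), array([ 0.5, -0.4])])
cap (array([528.81760498, 288.42505077,  71.34228418]), [array([-0.3,  0.8]), array([ 0.7, -0.5])])
pot (array([718.21351953,  96.96145552,  61.77585892]), [array([-1. ,  2.1]), array([ 2.1, -1.7])])
jar (array([ 672.06837361, -267.5293061 ,   80.35894972]), [array([ 0.5, -0.8]), array([-1.1,  0.8])])
mug (array([ 475.42167738, -301.49116733,   73.68686424]), [array([ 0.2, -0.5]), array([-0.6,  0.5])])
base [ 636.78674242 -185.06500835   16.        ]
base [ 534.95254549 -200.13886361   16.        ]
base [472.16616547  92.945434    16.        ]
{'K': array([[415.49804703,   0.        , 319.19945991],
       [  0.        , 415.49804703, 238.40364661],
       [  0.        ,   0.        ,   1.        ]]), 'position': array([162.39766143, 532.36417624, 373.14573121]), 'rotation': array([-0.31703939,  0.00176407,  1.12802368])} [235.36758142 496.53114623 230.56578557]
```

```bash
cat >> h.py <<'E'
import pickle
def down(p,yaw,**k): bot.move_ptp(p,[np.pi,0,yaw])
def snap(name):
    m=imaging.camera_model("wrist"); im=imaging.capture("wrist")
    cv2.imwrite(f"pics/{name}.png",im); pickle.dump(m,open(f"pics/{name}.pkl","wb")); return m,im
def load(name): return pickle.load(open(f"pics/{name}.pkl","rb")),cv2.imread(f"pics/{name}.png")
E
python3 - <<'E'
from h import *
for p in [(530,330,200),(530,330,200)]:
    for psi in (1.77,-1.37): print(psi,solve_ik(p,[np.pi,0,psi]))
bot_psi=-1.37 if solve_ik((530,330,200),[np.pi,0,1.77]) is None else 1.77
tiles=[];off=[]
for i,p in enumerate([(480,330,200),(580,330,200)]):
    down(p,bot_psi); bot.dwell(.3); m,im=snap(f"c{i}")
    u,v=proj(m,[529,288,40])[0].astype(int); u0=np.clip(u-100,0,440);v0=np.clip(v-100,0,280)
    off.append((u0,v0)); tiles.append(cv2.resize(im[v0:v0+200,u0:u0+200],None,fx=2,fy=2,interpolation=cv2.INTER_CUBIC))
cv2.imwrite("pics/ctile.png",np.hstack(tiles)); print(off)
tiles=[];off=[]
for i,p in enumerate([(500,0,270),(600,0,270)]):
    down(p,bot_psi); bot.dwell(.3); m,im=snap(f"m{i}")
    u,v=proj(m,[545,-30,40])[0].astype(int); u0=np.clip(u-160,0,320)
    off.append((u0,0)); tiles.append(cv2.resize(im[:,u0:u0+320],None,fx=1.25,fy=1.25,interpolation=cv2.INTER_CUBIC))
cv2.imwrite("pics/mtile.png",np.hstack(tiles)); print(off, bot.get_state()["t"],bot.get_state()["qpos"])
E
```

```text
1.77 [ 0.43874221  0.48439458 -0.03244372  1.05395803  0.          1.81033487]
-1.37 [ 0.43874221  0.48439458 -0.03244372  1.05395803  0.         -1.33285044]
1.77 [ 0.43874221  0.48439458 -0.03244372  1.05395803  0.          1.81033487]
-1.37 [ 0.43874221  0.48439458 -0.03244372  1.05395803  0.         -1.33285044]
[(np.int64(270), np.int64(179)), (np.int64(145), np.int64(154))]
[(np.int64(200), 0), (np.int64(95), 0)] 4.9167 [-1.23060548e-01  3.98412327e-01  1.45901468e-02  1.18642518e+00
  1.28000488e-05  1.24860565e+00]
```

View pics/ctile.png

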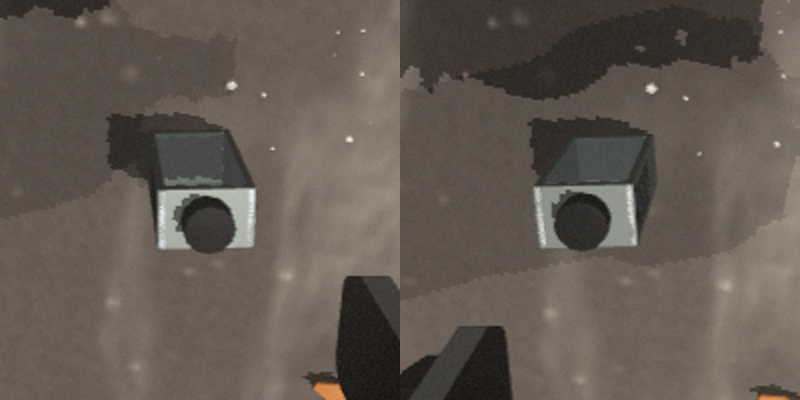

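View pics/mtile.png

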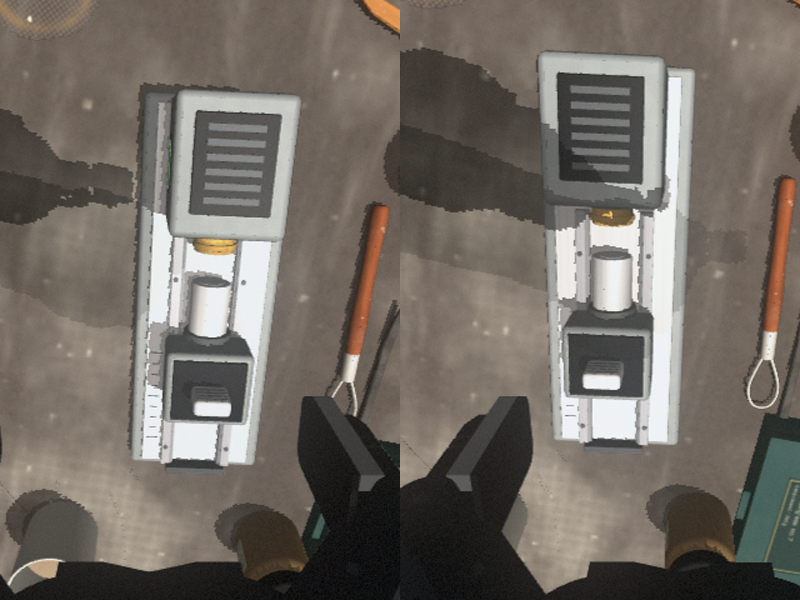

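Cell tile: the light top face corners are (158,190),(255,188),(254,247),(158,248) in the left view and (534,185),(637,184),(637,246),(539,248) in the right one, the 36 mm side across, cap around (208,225)/(581,221). Meter tile: lamp house top, brass tube stub about (215,245), white nose front about (208,282), tab top about (211,393); base rear corners (133,461),(253,464).

```bash
python3 - <<'E'
from h import *
m0,_=load("c0");m1,_=load("c1")
a=np.array([(158,190),(255,188),(254,247),(158,248)])/2+[270,179]
b=(np.array([(534,185),(637,184),(637,246),(539,248)])-[400,0])/2+[145,154]
P=[]
for u,v in zip(a,b):
    X,e=tri([(m0,u),(m1,v)]);P.append(X);print(X.round(1),e)
P=np.array(P);print("c",P.mean(0),"sides",np.linalg.norm(P-np.roll(P,-1,0),axis=1))
def res(q):
    c,s=np.cos(q[2]),np.sin(q[2]);L=np.array([(-18,12),(18,12),(18,-12),(-18,-12)])@np.array([[c,s],[-s,c]])
    W=np.c_[L+q[:2],np.full(4,q[3])]
    return np.r_[(proj(m0,W)-a).ravel(),(proj(m1,W)-b).ravel()]
r=least_squares(res,[529,288,.2,66]);print(r.x,r.fun.round(1))
t=[]
for n,u0 in(("m0",200),("m1",95)):
    m,im=load(n); x0=u0+100
    x0=u0+95 if n=="m0" else u0+115
    t.append(cv2.resize(im[180:380,x0:x0+130],None,fx=3,fy=3,interpolation=cv2.INTER_CUBIC));print(n,x0)
cv2.imwrite("pics/mz.png",np.hstack(t))
E
```

```text
[507.4 299.4  65.1] [array([ 0.1, -0.4]), array([-0.1,  0.4])]
[542.8 305.4  60.8] [array([ 0.1, -0.3]), array([-0.1,  0.3])]
[547.  284.4  66.4] [array([-0. ,  0.1]), array([ 0. , -0.1])]
[512.4 276.7  66.4] [array([-0. ,  0.3]), array([ 0.1, -0.3])]
c [527.38824093 291.47394243  64.67565647] sides [36.19387929 22.20334904 35.42803228 23.20652405]
[5.27354381e+02 2.91241778e+02 2.12569203e-01 6.43375033e+01] [-0.3 -0.6  0.9 -0.2 -0.2  0.2 -0.6  0.2 -0.1  0.2 -1.   0.1  0.8  0.3
  0.5 -0.2]
m0 295
m1 210
```

View pics/mz.png

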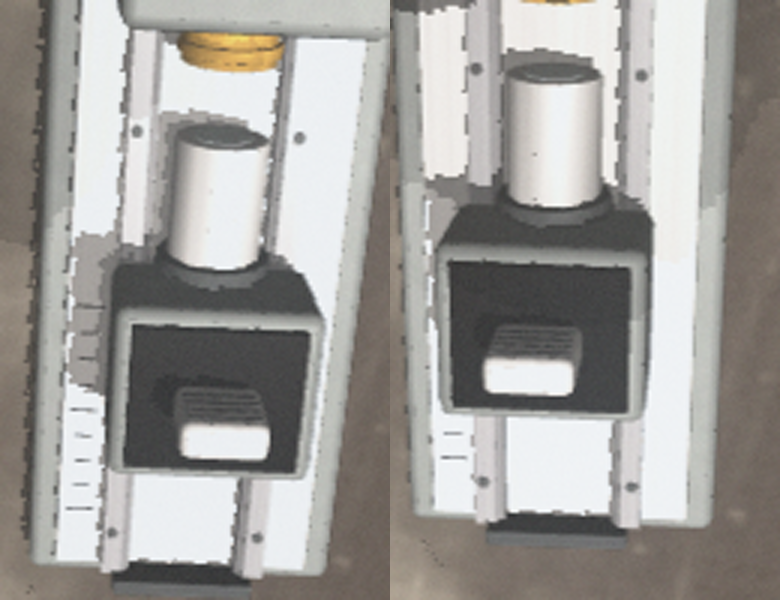

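The zoomed tile shows tab-top corners (180,424),(268,422),(271,459),(182,461) left and (483,358)...(575,395) right, plus four rail screws and the base's rear corners. I fit the meter model to these.

```bash
python3 - <<'E'
from h import *
m0,_=load("m0");m1,_=load("m1")
A=lambda l:np.array(l)/3+[295,180]
B=lambda l:(np.array(l)-[390,0])/3+[210,180]
tab=A([(180,424),(268,422),(271,459),(182,461)]),B([(483,358),(574,358),(575,395),(485,397)])
hd=A([(116,312),(322,315),(313,478),(112,474)]),B([(440,250),(648,252),(641,418),(440,414)])
base=A([(33,564),(324,574)]),B([(415,515),(708,527)])
scr=A([(137,131),(299,138),(258,538),(112,533)]),B([(476,70),(641,76),(631,487),(484,482)])
lf=np.array([(173,236),(279,238)])/1.25+[200,0]
lf2=np.array([(545,203),(662,205)]); lf2=(lf2-[400,0])/1.25+[95,0]
for n,o in(("tab",tab),("hd",hd),("base",base),("scr",scr),("lamp",(lf,lf2))):
    X=[tri([(m0,u),(m1,v)]) for u,v in zip(*o)]
    for x,e in X: print(n,x.round(1),e[0])
def W(L,q): 
    L=np.array(L,float);c,s=np.cos(q[2]),np.sin(q[2])
    return np.c_[L[:,:2]@np.array([[c,s],[-s,c]])+q[:2],L[:,2]+q[3]]
def res(q,full=0):
    mx,my,yaw,dz,s,yb,sa,sz,y1,y2,wl,h1,h2=q
    t=s-74
    sets=[([(-13,t+6,98),(13,t+6,98),(13,t-6,98),(-13,t-6,98)],tab),
     ([(-32,h1,71),(32,h1,71),(32,h2,71),(-32,h2,71)],hd),
     ([(-56,yb,16),(56,yb,16)],base),
     ([(-sa,y1,sz),(sa,y1,sz),(sa,y2,sz),(-sa,y2,sz)],scr),
     ([(-wl,60,95),(wl,60,95)],(lf,lf2))]
    r=[]
    for L,o in sets:
        w=W(L,q)
        r+=[(proj(m0,w)-o[0]).ravel(),(proj(m1,w)-o[1]).ravel()]
    return r if full else np.concatenate(r)
q0=[550,-30,.2,0,0,-155,25,25,30,-140,45,-45,-100]
r=least_squares(res,q0,loss="soft_l1")
print(dict(zip("mx my yaw dz s yb sa sz y1 y2 wl h1 h2".split(),r.x.round(3))))
for f in res(r.x,1): print(f.round(1))
E
```

```text
tab [549.3 -89.2  94.6] [ 0.  -0.1]
tab [574.4 -84.8  92.7] [-0.   0.2]
tab [576.7 -93.5  98. ] [-0.   0.2]
tab [551.9 -99.3  97.8] [-0.   0.1]
hd [528.1 -73.   62.1] [-0.   0.1]
hd [589.8 -60.7  63.5] [-0.  0.]
hd [ 597.2 -108.8   77.1] [-0.   0.1]
hd [ 536.9 -121.6   73.8] [ 0.  -0.1]
base [ 525.2 -200.3   14.7] [ 0.  -0.1]
base [ 632.  -181.5   17.5] [-0.   0.3]
scr [525.8 -25.1  26.9] [-0.   0.2]
scr [577.5 -16.8  26.8] [-0.  0.]
scr [ 600.8 -164.    28.4] [-0.  0.]
scr [ 549.3 -173.4   26.8] [ 0. -0.]
lamp [510.7  20.7  94.3] [-0.  0.]
lamp [580.7  30.4  76. ] [ 0.2 -0.6]
{'mx': np.float64(553.442), 'my': np.float64(-33.165), 'yaw': np.float64(0.162), 'dz': np.float64(-4.586), 's': np.float64(13.326), 'yb': np.float64(-163.066), 'sa': np.float64(26.156), 'sz': np.float64(31.713), 'y1': np.float64(12.434), 'y2': np.float64(-137.564), 'wl': np.float64(34.1), 'h1': np.float64(-32.677), 'h2': np.float64(-88.465)}
[ 0.1 -0.8  0.8  0.9 -1.5  0.8 -1.5 -0.9]
[ 0.4 -0.5  0.6  0.5  0.3  0.8  0.  -0.9]
[-0.3 -0.5  1.3  1.  -1.7  0.2 -1.9 -0.8]
[-1.7 -1.   0.5  0.8  1.6  0.7  0.3 -0.3]
[-1.   0.   0.7 -0. ]
[-0.4  0.4  2.1 -0.3]
[-0.2  0.3 -0.2 -0.   0.3 -0.   0.5 -0. ]
[-0.2 -0.1 -0.2 -0.1  0.6  0.   0.4  0.1]
[-0.9 -1.   0.9  0.8]
[ 0.5 -0.8 -4.6  1. ]
```

Checks pass: rail screws give the midline through (551.7,-21) and (575,-168.7), yaw about 0.160, and tab centre (563.1,-91.7), base rear and head all lie on it with heights fitting the text. Drawing the head back with closed fingers.

```bash
cat >> h.py <<'E'
YAW=0.160; PSI=YAW+np.pi/2
ey=np.array([-np.sin(YAW),np.cos(YAW),0]); ex=np.array([np.cos(YAW),np.sin(YAW),0])
C0=np.array([563.2,-92.,0])   # initial tab centre, on the midline
def at(d,z,o=0): return C0+ey*d+ex*o+[0,0,z]   # d along the light path from initial tab
E
python3 - <<'E'
from h import *
bot.grip(0.0,40)
down(at(25,150),PSI)
print("touch",bot.movel(at(25,84),max_speed=80,threshold=8))
f0=bot.get_state()["contact_force"]
for d in range(18,-46,-9):
    bot.movel(at(d,84),max_speed=60); s=bot.get_state(); print(d,((s["contact_force"]-f0)@ey).round(1),s["tcp_pos"].round(1))
E
```

```text
touch False
18 0.5 [560.8 -74.8  84.5]
9 3.8 [561.7 -82.6  84.2]
0 4.6 [563.2 -91.6  84.1]
-9 4.6 [ 564.6 -100.8   84. ]
-18 3.4 [ 566.  -109.8   84. ]
-27 3.5 [ 567.4 -118.7   83.9]
-36 3.8 [ 568.8 -127.6   83.9]
-45 4.2 [ 570.2 -136.5   83.9]
```

```bash
python3 - <<'E'
from h import *
bot.movel(at(-38,84),max_speed=60); bot.movel(at(-38,160),max_speed=150)
p=np.array([527.4,291.3]); psi=.2+np.pi/2
bot.grip(1.0,20)
down([*p,160],psi)
print(bot.movel([*p,28],max_speed=70,threshold=6), bot.get_state()["tcp_pos"])
bot.grip(0.0,20); bot.dwell(.3); s=bot.get_state(); print(s["opening"],s["gripper_force"],s["contact_force"],s["tcp_pos"],s["t"])
bot.movel([*p,150],max_speed=80); bot.dwell(.2); s=bot.get_state(); print(s["opening"],s["gripper_force"],s["contact_force"])
down(at(74+5,190),PSI); bot.dwell(.3)
m,im=snap("held"); cv2.imwrite("pics/held_v.png",im)
E
```

```text
False [527.69679815 291.43419204  28.39678885]
0.4211320601846943 21.29703998565674 [-0.85702985  0.161538    3.02444186] [527.49989588 291.34143152  28.14493771] 15.7583
0.4257014017600432 21.043474674224854 [ 0.22602695 -0.72977251 -0.60923003]
```

View pics/held_v.png

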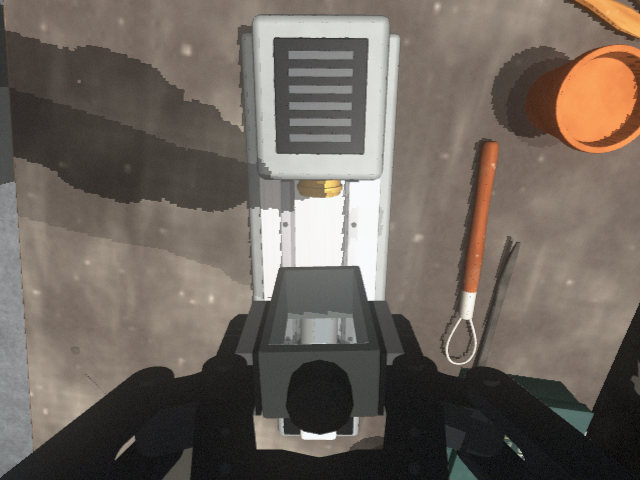

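The held cell is square in the hand and centred (front edges 257..383 about x=320); the rails' screws (285,225),(354,225) are centred at 319.5, and the meter runs vertically in the picture, so x and yaw agree. Lowering.

```bash
python3 - <<'E'
from h import *
m,_=load("held")
print("screw pred",proj(m,[[525.8,-25.1,26.9],[577.5,-16.8,26.8]]).round(1))
bot.movel(at(50,190),max_speed=100); bot.movel(at(50,66),max_speed=80); bot.dwell(.3)
f0=bot.get_state()["contact_force"]
print(bot.movel(at(50,46.5),max_speed=10,threshold=4))
bot.dwell(.2); s=bot.get_state(); print(s["tcp_pos"],s["contact_force"]-f0,s["wrist_torque"],s["t"])
E
```

```text
screw pred [[285.4 224.8]
 [353.8 224.9]]
True
[555.23767158 -42.63710328  48.12703743] [-0.88768167  0.24864556  7.70124919] [0.04471618 0.02948262 0.00864839] 23.4083
```

Contact exactly at the expected height (48.1). Releasing and looking.

```bash
python3 - <<'E'
from h import *
bot.grip(0.7,20); bot.movel(at(50,170),max_speed=100)
down(at(5,230),PSI); bot.dwell(.3)
m,im=snap("placed"); cv2.imwrite("pics/placed_v.png",cv2.resize(im[120:420,160:480],None,fx=2,fy=2,interpolation=cv2.INTER_CUBIC)[:600])
L=np.array([(-18,12),(18,12),(18,-12),(-18,-12)]); W=np.array([at(50+b,86,a) for a,b in L])
print("pred tile", ((proj(m,W)-[160,120])*2).round(0).tolist(), bot.get_state()["t"])
E
```

```text
pred tile [[269.0, 44.0], [376.0, 44.0], [375.0, 115.0], [271.0, 115.0]] 25.8917
```

View pics/placed_v.png

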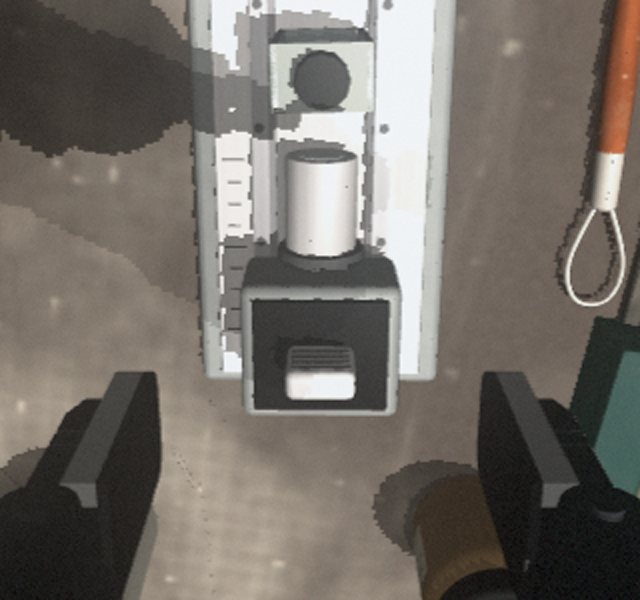

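The cell stands upright and square, top face (270..374, 36..110) against predicted (270..375, 44..115); head fully back, tab at (320,372). Now locating the tube end and pushing the head up from behind the tab.

```bash
python3 - <<'E'
from h import *
m0,_=load("m0");m1,_=load("m1")
for n,a,b in(("tube",(230,70),(560,3)),("nose",(222,150),(556,82))):
    for m,u in((m0,np.array(a)/3+[295,180]),(m1,(np.array(b)-[390,0])/3+[210,180])):
        X=onz(m,u,52)-C0; print(n,"d",X@ey,"off",X@ex)
bot.grip(0.0,40)
down(at(-92,150),PSI); bot.movel(at(-92,84),max_speed=80,threshold=8)
bot.dwell(.2); f0=bot.get_state()["contact_force"]@ey; np.save("f0.npy",f0)
for d in (-79,-70,-62,-55):
    h=bot.movel(at(d,84),max_speed=30,threshold=15); s=bot.get_state(); print(d,h,(s["contact_force"]@ey-f0).round(2),((s["tcp_pos"]-C0)@ey).round(2),s["t"])
E
```

```text
tube d 99.34453915722597 off -1.3876410519547964
tube d 99.00942125406291 off 3.3777211681678505
nose d 74.54756835625527 off -1.8275777733344878
nose d 75.26905420347194 off 2.1810525016279456
-79 False -1.73 -78.87 28.8083
-70 False -4.81 -71.25 29.2583
-62 False -5.66 -63.02 29.675
-55 False -5.23 -55.82 30.0583
```

Tube end at d≈99 (nose fitted 75, matching the tab offset), so final contact is expected at finger d≈-16. Approaching, then feeling.

```bash
python3 - <<'E'
from h import *
f0=np.load("f0.npy")
def rd():
    s=bot.get_state(); return (s["contact_force"]@ey-f0).round(2),((s["tcp_pos"]-C0)@ey).round(2),round(s["t"],2)
for d,v in((-50,8),(-38,14),(-26,14),(-24,3)):
    h=bot.movel(at(d,84),max_speed=v,threshold=6); print(d,h,*rd())
    if h: break
d=-24
while d<-8 and not h:
    d+=1; h=bot.movel(at(d,84),max_speed=3,threshold=2.5); print(d,h,*rd())
bot.dwell(.2); print(*rd())
E
```

```text
-50 False -6.05 -51.48 30.83
-38 False -6.23 -39.43 31.84
-26 False -6.41 -27.39 32.85
-24 False -6.58 -25.56 33.67
-23 False -7.13 -24.5 34.15
-22 False -7.55 -23.51 34.63
-21 False -7.18 -22.53 35.12
-20 False -7.42 -21.52 35.6
-19 False -6.43 -20.51 36.08
-18 False -6.81 -19.49 36.57
-17 False -6.84 -18.5 37.05
-16 False -6.58 -17.52 37.53
-15 True -1.03 -17.61 37.84
-0.31 -17.76 38.04
```

```bash
python3 - <<'E'
from h import *
f0=np.load("f0.npy")
def rd():
    F=[];P=[]
    for _ in range(5):
        s=bot.get_state();F.append(s["contact_force"]@ey-f0);P.append((s["tcp_pos"]-C0)@ey);bot.dwell(.03)
    return np.mean(F).round(2),np.mean(P).round(2),round(s["t"],2)
d=-17.2
while d<-14:
    bot.movel(at(d,84),max_speed=3); bot.dwell(.15); f,p,t=rd(); print(round(d,2),f,p,t)
    if f<-9.5: break
    d+=.25
E
```

```text
-17.2 -3.74 -17.57 38.94
-16.95 -5.12 -17.56 39.51
-16.7 -5.5 -17.55 40.08
-16.45 -5.86 -17.55 40.64
-16.2 -6.66 -17.54 41.21
-15.95 -8.29 -17.54 41.77
-15.7 -7.94 -17.54 42.34
-15.45 -8.81 -17.53 42.91
-15.2 -9.53 -17.52 43.48
```

Blocked at d=-17.5 with 9.5 N total (about 3 N beyond sliding). A little more, to about 11 N total, then back off.

```bash
python3 - <<'E'
from h import *
f0=np.load("f0.npy")
def rd():
    F=[];P=[]
    for _ in range(5):
        s=bot.get_state();F.append(s["contact_force"]@ey-f0);P.append((s["tcp_pos"]-C0)@ey);bot.dwell(.03)
    return np.mean(F).round(2),np.mean(P).round(2),round(s["t"],2)
for d in(-15.0,-14.8,-14.6):
    bot.movel(at(d,84),max_speed=3); bot.dwell(.15); f,p,t=rd(); print(d,f,p,t)
    if f<-10.9: break
bot.movel(at(-19,84),max_speed=4); print(rd())
bot.movel(at(-30,84),max_speed=40); bot.movel(at(-30,170),max_speed=150)
down(at(0,240),PSI); bot.dwell(.3)
m,im=snap("fin"); cv2.imwrite("pics/fin_v.png",cv2.resize(im[60:360,160:480],None,fx=2,fy=2,interpolation=cv2.INTER_CUBIC))
print(bot.get_state()["t"])
E
```

```text
-15.0 -9.96 -17.53 44.04
-14.8 -10.31 -17.53 44.61
-14.6 -10.72 -17.51 45.17
(np.float64(0.07), np.float64(-18.87), 46.59)
48.525
```

View pics/fin_v.png

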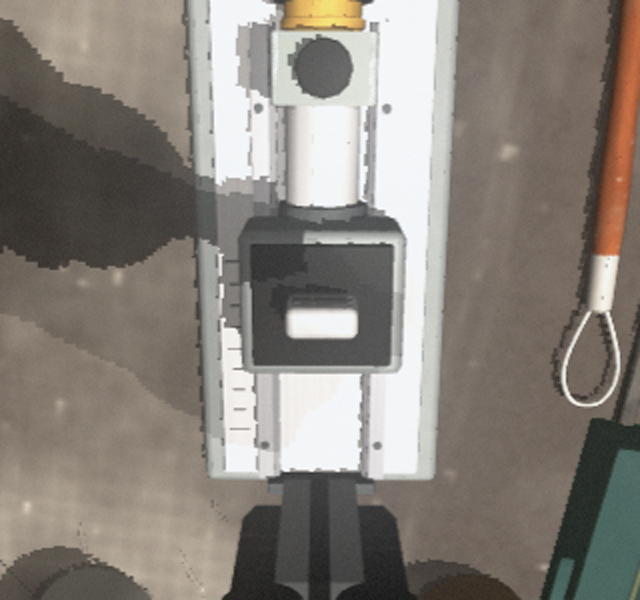

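The cell (273..375, 30..106) sits square between the brass tube and the nose, midway between the rail screws (258,107),(387,107). The arm is clear, so I'm handing in.

```bash
python3 -c "
from bench import bot
print(bot.sign_off())"
```

```text
the job is handed in; nothing more can be done
None
```

The job is handed in at about 49 s: the cell stands square in the groove between the brass tube and the detector nose, with an estimated 4 N nip from wrist force less sliding friction. The arm was clear, and the verdict was not shown.

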